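# Batch of matching loop handles through the slot of the sterilising box

## Robot

A 6-joint arm with a two-finger parallel gripper is mounted at the origin on the work surface. World frame = base frame: x ahead of the robot, y to its left, z up, the work surface at z = 0. Lengths are in mm, angles in rad, forces in N, time in s.
With the tool pointing down it reaches from about 350 to 775 mm from the base axis. Payload 7.3 kg.
Tool frame: the origin (TCP) lies midway between the tips of the shut fingers; the grasp point (between the pads) lies 19 mm behind it; z points along the fingers, x is the direction in which the jaws open and shut, and the axes are right-handed (so a half turn about z gives the same grasp; the last joint's range is limited). The gripper opens to 92 mm and grips with 3 to 60 N. Pads are 19 mm wide; open, the fingers measure 130 mm over their backs; the gripper's body (75 mm by 190 mm) begins 47 mm behind the grasp point.
Start: joints at [-1.417, 0.342, 1.524, -0, 1.275, -0.146], TCP at [155.07, -501.596, 226.741] pointing down, gripper open.
Joint ranges: [-2.53, 2.53], [-0.77, 2.02], [0.04, 2.7], [-1, 4.14], [0.28, 2.66], [-3.11, 3.11]. Speed limits (rad/s): [2.57, 2.57, 3.14, 3.14, 3.14, 3.14].

## Interface

Orientations are given as [roll, pitch, yaw] about the fixed x, y, z axes, in that order (R = Rz(yaw) Ry(pitch) Rx(roll)).
In Python, from plant import bot gives the robot as it stands.
- The arm moves only by the shell command python3 -m pendant 'ROWS' [OPENING]. ROWS is JSON, a list of rows, each an object with "linear": the shift along the world's x, y, z in mm, a list of three; "twist": the turn about the world's z in degrees. In form: [{"linear": [x, y, z], "twist": twist}, ...]. A call has 1 to 20 rows; each row is the pose to reach, as a shift and turn from the pose commanded when the call began; what a row does not reach only later rows make up. A row lasts 1/8 s, in which the tool goes at most 62.5 mm and 10.7 degrees, less where a joint would pass 70% of its speed; a pose out of reach is approached as far as the arm can. A call with a gripper value outside its range is refused whole. OPENING is the closure in counts, from 0 (fully open) to 255 (shut), set as the call begins (- or left out, the last holds). The fingers move at their own pace and stop on an object; the grip force is fixed at half the most. Time passes only in rows, so rows that repeat a pose let the fingers close. It gives the time, the measured TCP pose, the force and the opening at its end, in the units of the state.
- bot.get_obs(): the state, without advancing time (a new reading comes with each control period).
- bot.capture(name): name is "scene" or "top" or "wrist"; returns a dict with "frame" (384x512x3 uint8, blue, green, red), "z_map" (384x512 float32, mm along the optical axis (not along the pixel's ray), 0 where there is no reading), "fx", "fy", "cx", "cy" (pixels), "rvec" (rotation vector, rad) and "tvec" (3), from world to camera coordinates, as OpenCV has them. Camera axes: x right, y down, z forward; pixel columns grow to the right and rows downward; lengths in mm; the calibration is good to about 2 mm. A picture is of the moment at which its call begins.
- bot.close_job(): hands the job in, once; it reports no verdict.
The state is a dict: "time": time; "joint_positions": joint angles; "dq": joint speeds; "tau": joint torques, N m; "tool_pos": TCP position; "tcp_rot": TCP orientation; "contact_force": force on the tool from outside, world axes, zero at the start; "moment": the same for the moment, N m; "grip_width": finger opening in mm.
Only numpy, scipy, OpenCV 4.12 (cv2) and the standard library are available. Lean on these libraries where they do the work, as an engineer would, in place of code of your own. Each camera call takes 0.05 s, during which the arm holds its last target. There are 200 camera calls.

## Task

Start a fresh batch for the sterilising box: first turn the counter knob on the box back to its zero stop, then gather in the scoop every loop handle from the bin that has the same shape as the one on the sample card beside the bin. Carry them all together in the scoop over the box, turn it so that they line up with the slot, tip them all through (not poked or fed through with the fingers), and set the empty scoop upright back on its pad. All the handles of the other shape must end up in the bin, and the amber jar and the stack of dishes stay where they stand.

Things in the scene. Friction and masses are not known exactly. Their poses are not given: they have to be found in the camera images.
- bin: blue two-bay bin, fixed, 220 (x) by 300 (y) by 18 mm high, walls and floor 4 mm thick, open on top; one 4 mm partition (plane y = 0) parts it into two bays. Origin: centre of its underside, on the table. The handles start flat on its floor, roughly along its y, in four places 42 mm apart (along x) in each bay, both shapes mixed, some places empty
- card_plain: fixed cardboard card 44 (x) by 150 (y) by 4 mm with a plain handle stuck on along y as a sample; origin centre of underside. Of the two cards, the one lying beside the bin on the robot's side (world x below 0.5) is the sample to match; the other is only filed away beyond the scoop (x above 0.7) and means nothing
- card_collar: the same sort of card with a collared handle on it (see card_plain)
- slotbox: white fixed steel box, 120 (x) by 200 (y) by 85 mm high, walls 5 mm, inner floor 5 mm above the table; origin centre of its underside; its -x side looks to the robot. A slot in its top (see slot). On its robot side stands the counter's housing: x -147 to -63 mm, y +-50 mm, 50 mm high
- slot (a point): centre of the slot, on the flat top of the slot box, 85 mm above the table; axes as the box. The slot is 165 mm long along y and 34 mm wide along x. Along each of its long edges a 3 mm thick upright rim rises 14 mm above the top (x = 17 to 20 mm and -20 to -17 mm), so that it can be filled from either side
- counter (a joint): angle in rad of the counter's reset knob: 0 at the zero stop, growing clockwise seen from above, up to 4.5; turn it anticlockwise to go back to zero. Stiff enough to stay where it is left (about 0.03 N m)
- pad: black fixed rubber pad 190 (x) by 135 (y) by 3 mm, the scoop's home: the scoop starts with its origin over the pad's origin (which lies 14 mm from the pad's middle towards -y) and has to end there, any way round
- scoop: loose steel scoop, 200 to 330 g: shallow tray 150 mm long (its x), 78 mm deep (its y, -43 to +35 mm), origin on its underside. End walls 4 mm thick, 18 mm high; back wall y = 32 to 35 mm, 14 mm high; the long front edge (y = -43 mm) is open, with no lip. Inside 142 mm long; the floor is 3 mm thick
- scoop_grip (a point): point on the scoop's black upright handle plate to pinch along the scoop's y: at x 0, y 62 mm, z 42 mm in the scoop's frame. The plate is 50 mm wide along x, 12 mm thick along y (y = 56 to 68 mm), 8 to 56 mm high, and stands behind the back wall on a bracket 8 to 14 mm high
- scoop_lip (a point): middle of the scoop's open front edge, at y = -43 mm and 3 mm height (upper face of the floor) in the scoop frame; tip the scoop forwards (front edge down) to empty it; hexagonal handles start to roll out past 30 degrees and are out by about 40
- jar: small amber glass jar, radius 26 mm, 75 mm high, a bystander; origin centre of underside
- dishes: stack of clear dishes, radius 45 mm, 57 mm high, a bystander; origin centre of underside
- counter_grip (a point): grip point of the reset knob, on its upright axis, 87 mm above the table. The black knob is an upright bar 42 mm long, 14 mm thick, its top 94 mm and its foot 62 mm above the table, on a round disc of radius 22 mm. At counter = 0 the bar lies along the slot box's x; the point's frame turns with the knob and its x lies along the bar
- plain1: plain loop handle, loose, aluminium, 26 g: hexagonal bar 10 mm across flats and 100 mm long with a thin 4 mm nose 20 mm long at its +x end; 120 mm in all along its x; origin on its axis halfway along. May be absent (None from the start)
- plain2: plain loop handle, loose, aluminium, 26 g: hexagonal bar 10 mm across flats and 100 mm long with a thin 4 mm nose 20 mm long at its +x end; 120 mm in all along its x; origin on its axis halfway along. May be absent (None from the start)
- plain3: plain loop handle, loose, aluminium, 26 g: hexagonal bar 10 mm across flats and 100 mm long with a thin 4 mm nose 20 mm long at its +x end; 120 mm in all along its x; origin on its axis halfway along. May be absent (None from the start)
- plain4: plain loop handle, loose, aluminium, 26 g: hexagonal bar 10 mm across flats and 100 mm long with a thin 4 mm nose 20 mm long at its +x end; 120 mm in all along its x; origin on its axis halfway along. May be absent (None from the start)
- collar1: collared loop handle, loose, aluminium, 30 g: round shaft 10 mm thick with a hexagonal collar 14 mm across flats and 14 mm long at each end; 120 mm in all along its x; origin on its axis halfway along; it rests on its collars. May be absent (None from the start)
- collar2: collared loop handle, loose, aluminium, 30 g: round shaft 10 mm thick with a hexagonal collar 14 mm across flats and 14 mm long at each end; 120 mm in all along its x; origin on its axis halfway along; it rests on its collars. May be absent (None from the start)
- collar3: collared loop handle, loose, aluminium, 30 g: round shaft 10 mm thick with a hexagonal collar 14 mm across flats and 14 mm long at each end; 120 mm in all along its x; origin on its axis halfway along; it rests on its collars. May be absent (None from the start)
- collar4: collared loop handle, loose, aluminium, 30 g: round shaft 10 mm thick with a hexagonal collar 14 mm across flats and 14 mm long at each end; 120 mm in all along its x; origin on its axis halfway along; it rests on its collars. May be absent (None from the start)

How it is judged:
By the outcome, as a careful person would: the job done as asked, in the order asked, and still so for the second after the job is handed in, with the robot touching nothing.
Of plain1, plain2, plain3, plain4 only 2 to 4 are there at a start; the rules pass over those that are not, and their reading is None.
Of collar1, collar2, collar3, collar4 only 2 to 4 are there at a start; the rules pass over those that are not, and their reading is None.
At some moment in a run one of scoop may be knocked a few centimetres aside while the robot is not near it.
It also fails if it takes over 210 s, if anything falls off the work surface, if the arm or the gripper's body presses on something with over 40 N, if the wrist force passes 120 N, or if a joint passes its speed limit or range.

## Working session

There is one attempt and no reset: what is moved stays moved. The work goes in short steps, Python scripts to look and compute and a shell command to move; the robot and the scene stay as the last step left them, time stands still between calls to the robot, and variables do not carry over. Pictures are saved under pics/ and viewed, about 12 in all and at most 16, crops included, and the job is handed in when it is done.

```bash
ls; mkdir -p pics
cat > h.py <<'E'
from plant import bot
import numpy as np, cv2
def cap(n,save=None,crop=None,scale=1):
    c=bot.capture(n)
    if save:
        f=c["frame"]
        if crop: f=f[crop[1]:crop[3],crop[0]:crop[2]]
        cv2.imwrite("pics/"+save,cv2.resize(f,None,fx=scale,fy=scale,interpolation=cv2.INTER_CUBIC))
    return c
def w(c,u,v,z=None):
    "pixel to world; at height z if given, else by depth"
    R=cv2.Rodrigues(np.array(c["rvec"],float))[0]; t=np.array(c["tvec"],float).ravel()
    r=np.array([(u-c["cx"])/c["fx"],(v-c["cy"])/c["fy"],1.])
    o=-R.T@t; d=R.T@r
    s=(z-o[2])/d[2] if z is not None else c["z_map"][int(round(v)),int(round(u))]
    return np.round(o+s*d,1)
def cloud(c):
    R=cv2.Rodrigues(np.array(c["rvec"],float))[0]; t=np.array(c["tvec"],float).ravel()
    v,u=np.mgrid[0:384,0:512]; z=c["z_map"]
    p=np.stack([(u-c["cx"])/c["fx"]*z,(v-c["cy"])/c["fy"]*z,z],-1)
    return (p-t)@R
E
python3 - <<'E'
from h import *
c=cap("top","top1.png",None,1.5); np.savez("top1.npz",**c)
cap("scene","scene1.png",None,1.5)
print(bot.get_obs())
print(w(c,256,192,0),w(c,0,0,0),w(c,511,383,0))
E
```

```text
pics
{'time': 0.1, 'joint_positions': array([-1.41704249e+00,  3.42649258e-01,  1.52495971e+00, -6.56622781e-06,
        1.27537280e+00, -1.46011921e-01]), 'dq': array([ 1.78614617e-03, -1.00609615e-03, -1.89255531e-03, -1.21020935e-03,
       -6.16570082e-04,  6.95655682e-06]), 'tau': array([ 1.77400590e-03, -4.32004058e+01, -2.44695050e+01,  7.19782873e-02,
        5.26703009e-02, -5.42052862e-05]), 'tool_pos': array([ 154.98622032, -501.21119416,  226.10308044]), 'tcp_rot': array([-3.14139676e+00,  1.37524414e-03, -1.27102852e+00]), 'contact_force': array([-0.80437699, -1.03380227,  0.32218938]), 'moment': array([-0.00187961, -0.02009659, -0.01928002]), 'grip_width': 91.62022836992837}
[561.5  -4.7   0. ] [1108.5  724.     0. ] [  79.4 -647.8    0. ]
```

View pics/top1.png

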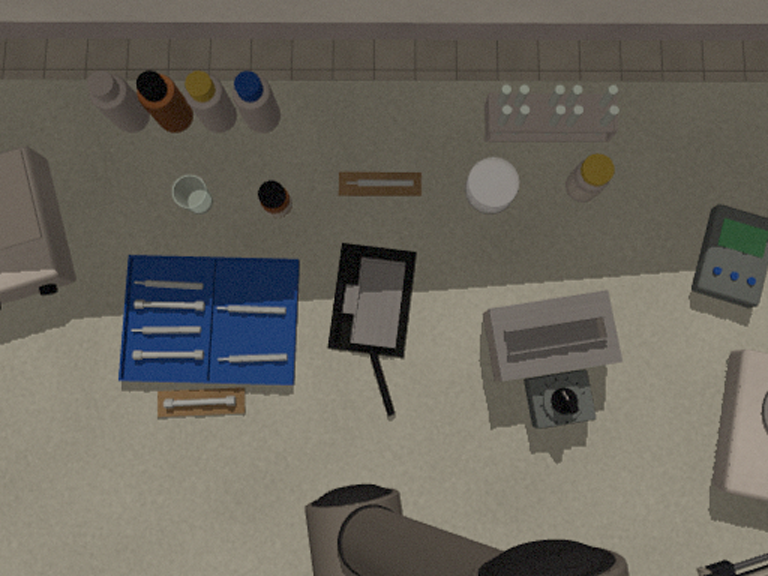

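View pics/scene1.png

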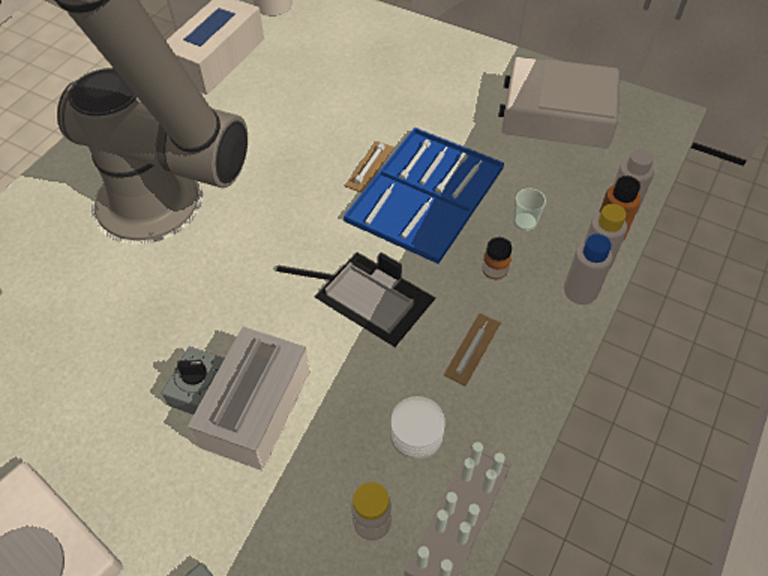

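Run:
```python
import cv2,numpy as np
f=np.load("top1.npz")["frame"]
a=cv2.resize(f[185:295,310:430],None,fx=5,fy=5,interpolation=cv2.INTER_CUBIC)
a=cv2.convertScaleAbs(a,alpha=1.6)
cv2.imwrite("pics/box.png",a)
b=cv2.resize(f[155:285,75:285],None,fx=3.7,fy=3.7,interpolation=cv2.INTER_CUBIC)
cv2.imwrite("pics/bin.png",cv2.convertScaleAbs(b,alpha=1.6))
```

```text
(no output)
```

View pics/box.png

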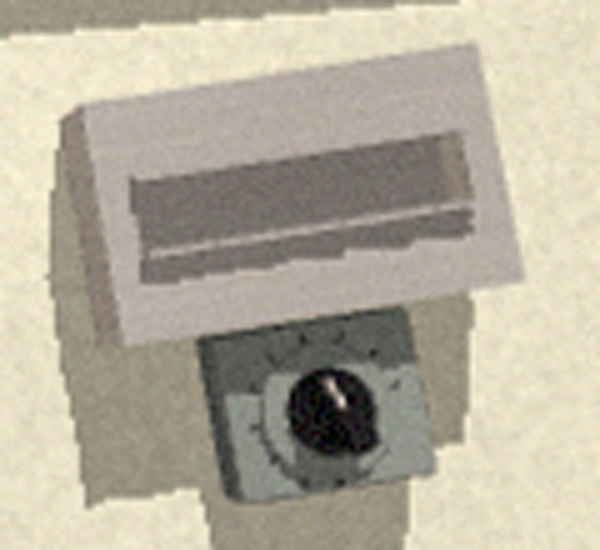

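View pics/bin.png

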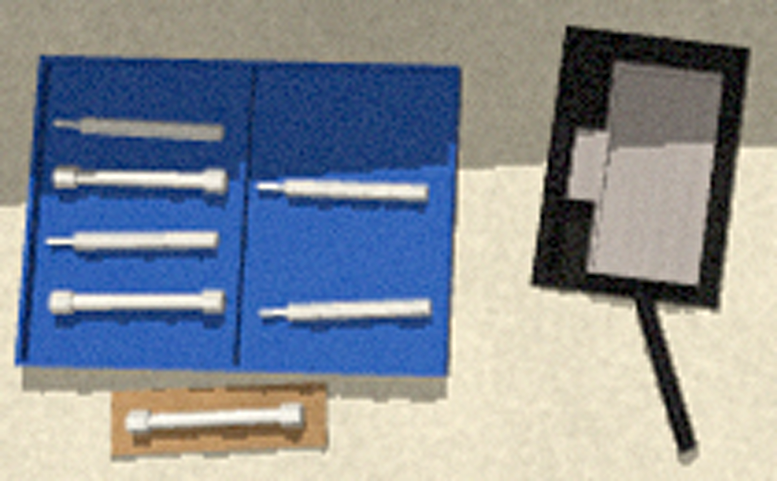

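Run:
```python
from h import *
c=dict(np.load("top1.npz")); P=cloud(c)
def sub(b): return P[b[1]:b[3],b[0]:b[2]].reshape(-1,3)
k=sub((355,245,410,290)); q=k[(k[:,2]>80)]; print("knob",len(q),q.mean(0).round(1),q[:,2].max()); 
# only knob: below box
rr=cv2.minAreaRect(q[:,:2].astype(np.float32)); print(rr)
s=sub((320,185,425,265)); q=s[(s[:,2]>78)&(s[:,2]<92)]; rr=cv2.minAreaRect(q[:,:2].astype(np.float32)); print("box",rr,np.median(q[:,2]))
f=lambda x,y:w(c,310+x/5,185+y/5,85)
print("corners",f(80,105),f(475,43),f(522,280),f(122,345))
print("slot",w(c,310+131/5,185+180/5,99),w(c,310+465/5,185+133/5,99),w(c,310+475/5,185+205/5,99),w(c,310+145/5,185+252/5,99))
g=lambda x,y,z:w(c,75+x/3.7,155+y/3.7,z)
print("bin",g(42,56,18),g(460,67,18),g(447,374,18),g(17,365,18))
for n,x,y in [("c1a",67,177),("c1b",214,180),("c2a",62,301),("c2b",213,301)]: print(n,g(x,y,18))
print("pad",g(568,26,3),g(748,49,3),g(718,308,3),g(533,287,3))
print("scoop front",g(722,70,3),g(698,285,3),"back",g(610,62,14),g(585,272,14),"bracket",g(570,130,14),g(590,130,14),g(568,198,14))
s=sub((215,150,285,240)); q=s[(s[:,2]>30)&(s[:,2]<65)]; print("plate",cv2.minAreaRect(q[:,:2].astype(np.float32)),q[:,2].max(),len(q))
s=sub((240,232,270,280)); print("stick z",np.percentile(s[:,2],[50,95,99,100]))
for n,b in [("jar",(165,115,200,150)),("dish",(300,95,355,150))]:
  s=sub(b); q=s[s[:,2]>35]; print(n,q.mean(0).round(0),q.max(0).round(0),q.min(0).round(0))
```

```text
knob 250 [ 392.1 -280.8  126.9] 1240.5251130635045
((384.2950134277344, -175.5937957763672), (72.06354522705078, 313.8911437988281), 0.11692453175783157)
box ((453.7505798339844, -289.30816650390625), (160.7674102783203, 201.2401123046875), 9.036575317382812) 86.63503606016914
corners [ 515.8 -178.8   85. ] [ 547.3 -375.3   85. ] [ 430.6 -393.4   85. ] [ 398.5 -197.2   85. ]
slot [ 477.8 -201.    99. ] [ 501.2 -364.2   99. ] [ 466.2 -367.6   99. ] [ 443. -207.   99.]
bin [615.9 443.9  18. ] [609.  145.1  18. ] [392.2 149.2  18. ] [397.5 448.6  18. ]
c1a [529.1 421.1  18. ]
c1b [527.3 317.1  18. ]
c2a [441.9 419.8  18. ]
c2b [442.2 314.1  18. ]
pad [642.   69.5   3. ] [625.5 -61.1   3. ] [439.  -39.5   3. ] [453.4  91.7   3. ]
scoop front [610.  -42.2   3. ] [455.2 -25.3   3. ] back [613.7  38.2  14. ] [463.5  54.3  14. ] bracket [564.4  66.2  14. ] [564.4  52.   14. ] [515.8  67.   14. ]
plate ((541.8272094726562, 71.16605377197266), (12.49405574798584, 49.91455841064453), 82.97054290771484) 64.70094263000861 115
stick z [   2.33704688   14.23750197   17.30057518 1240.52511306]
jar [704. 182.  84.] [ 735.  211. 1241.] [395. -19.  35.]
dish [ 732. -190.   77.] [ 784.  -19. 1241.] [ 395. -238.   36.]
```

```bash
python3 -m pendant '[{"linear":[50,40,10],"twist":0},{"linear":[95,90,20],"twist":0},{"linear":[140,130,20],"twist":0},{"linear":[180,165,20],"twist":0},{"linear":[214,198,20],"twist":0},{"linear":[214,198,20],"twist":0},{"linear":[214,198,20],"twist":0}]' 60
python3 - <<'E'
from h import *
c=cap("wrist","knob.png",None,1.3); np.savez("knob.npz",**c)
P=cloud(c); print(bot.get_obs()["tool_pos"],bot.get_obs()["tcp_rot"])
z=P[...,2]; m=(c["z_map"]>0)&(z>88)&(z<100)&(abs(P[...,0]-369)<35)&(abs(P[...,1]+303)<35)
q=P[m]; print(len(q),q.mean(0),cv2.minAreaRect(q[:,:2].astype(np.float32)))
box=cv2.boxPoints(cv2.minAreaRect(q[:,:2].astype(np.float32))); print(box)
E
```

```text
time: 0.98
tool_pos: [368.8, -303.8, 246.5]
tcp_rot: [3.141, 0.0, -1.27]
contact_force: [-0.5, 0.1, 0.3]
grip_width: 70.2
[ 368.44934449 -304.16638047  246.53220157] [ 3.14103026e+00  1.63607246e-04 -1.27169585e+00]
400 [ 368.49617899 -303.77753847   92.97813533] ((367.6446838378906, -303.98345947265625), (41.6319465637207, 14.077618598937988), 30.9371337890625)
[[ 346.17154 -308.6475 ]
 [ 353.40878 -320.72232]
 [ 389.11783 -299.31943]
 [ 381.88058 -287.2446 ]]
```

View pics/knob.png

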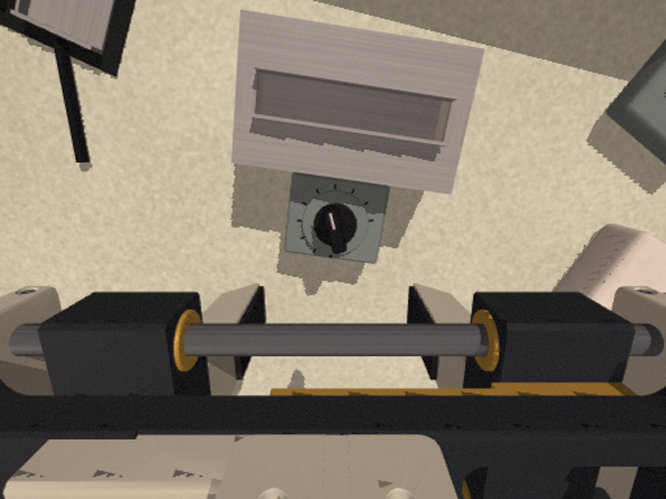

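```bash
python3 -m pendant '[{"linear":[-1,0,-40],"twist":7},{"linear":[-1,0,-80],"twist":14},{"linear":[-1,0,-120],"twist":14},{"linear":[-1,0,-150],"twist":14},{"linear":[-1,0,-176],"twist":14},{"linear":[-1,0,-176],"twist":14}]' 60 && python3 -m pendant '[{"linear":[0,0,0],"twist":0},{"linear":[0,0,0],"twist":0},{"linear":[0,0,0],"twist":0},{"linear":[0,0,0],"twist":0},{"linear":[0,0,0],"twist":0},{"linear":[0,0,0],"twist":0}]' 255
```

```text
time: 1.78
tool_pos: [366.3, -303.7, 69.3]
tcp_rot: [3.141, 0.004, -1.029]
contact_force: [-0.2, -0.5, -0.1]
grip_width: 70.4
time: 2.52
tool_pos: [368.0, -303.5, 70.8]
tcp_rot: [3.142, 0.0, -1.027]
contact_force: [-2.4, 5.8, 3.2]
grip_width: 14.6
```

Gripped (14.6 mm). Turn anticlockwise about 158°.

```bash
python3 -m pendant '[{"linear":[0,0,0],"twist":9},{"linear":[0,0,0],"twist":18},{"linear":[0,0,0],"twist":27},{"linear":[0,0,0],"twist":36},{"linear":[0,0,0],"twist":45},{"linear":[0,0,0],"twist":54},{"linear":[0,0,0],"twist":63},{"linear":[0,0,0],"twist":72},{"linear":[0,0,0],"twist":81},{"linear":[0,0,0],"twist":90},{"linear":[0,0,0],"twist":99},{"linear":[0,0,0],"twist":108},{"linear":[0,0,0],"twist":117},{"linear":[0,0,0],"twist":126},{"linear":[0,0,0],"twist":135},{"linear":[0,0,0],"twist":144},{"linear":[0,0,0],"twist":150},{"linear":[0,0,0],"twist":154},{"linear":[0,0,0],"twist":154}]'; python3 -m pendant '[{"linear":[0,0,0],"twist":2},{"linear":[0,0,0],"twist":4},{"linear":[0,0,0],"twist":6},{"linear":[0,0,0],"twist":7},{"linear":[0,0,0],"twist":7}]'; python3 -c "
from plant import bot;o=bot.get_obs();print(o['moment'],o['joint_positions'],o['tcp_rot'],o['grip_width'])"
```

```text
time: 4.9
tool_pos: [369.6, -302.4, 70.8]
tcp_rot: [3.139, -0.001, 1.661]
contact_force: [8.2, 5.7, -0.4]
grip_width: 13.6
time: 5.52
tool_pos: [369.5, -302.4, 70.8]
tcp_rot: [3.139, -0.001, 1.781]
contact_force: [8.1, 6.5, 1.3]
grip_width: 14.3
[ 1.19087117 -1.39787309 -0.68910145] [-0.84887074  0.45191893  1.85535347  0.00450499  0.83415125 -2.63298346] [ 3.13859779e+00 -1.48201928e-03  1.78108873e+00] 14.340152616548087
```

```bash
python3 -m pendant '[{"linear":[0,0,0],"twist":-2},{"linear":[0,0,0],"twist":-3},{"linear":[0,0,0],"twist":-3}]' && python3 -m pendant '[{"linear":[0,0,0],"twist":0},{"linear":[0,0,0],"twist":0},{"linear":[0,0,0],"twist":0},{"linear":[0,0,40],"twist":0},{"linear":[0,0,80],"twist":0},{"linear":[0,0,120],"twist":0},{"linear":[0,0,120],"twist":0}]' 100 && python3 -c "
from h import *
c=cap('wrist');P=cloud(c);z=P[...,2];m=(c['z_map']>0)&(z>88)&(z<100)&(abs(P[...,0]-369)<35)&(abs(P[...,1]+303)<35);q=P[m]
print('knob',len(q), len(q) and cv2.minAreaRect(q[:,:2].astype(np.float32)))
c=cap('top');P=cloud(c);z=P[...,2];m=(c['z_map']>0)&(z>82)&(z<90)&(abs(P[...,0]-473)<90)&(abs(P[...,1]+286)<120);q=P[m]
print('box',len(q), len(q) and cv2.minAreaRect(q[:,:2].astype(np.float32)))
"
```

```text
time: 5.9
tool_pos: [369.5, -302.4, 70.8]
tcp_rot: [3.139, -0.001, 1.73]
contact_force: [7.0, 6.8, 0.7]
grip_width: 13.9
time: 6.78
tool_pos: [369.1, -305.0, 193.6]
tcp_rot: [3.138, 0.006, 1.731]
contact_force: [0.3, 0.2, 0.1]
grip_width: 55.8
knob 557 ((366.9902038574219, -303.94879150390625), (41.25459671020508, 13.2731351852417), 9.504029273986816)
box 2670 ((473.6544189453125, -286.3138427734375), (120.08631896972656, 201.91348266601562), 9.229482650756836)
```

```bash
python3 -m pendant '[{"linear":[5,40,0],"twist":-8},{"linear":[15,95,0],"twist":-18},{"linear":[25,155,0],"twist":-28},{"linear":[35,210,0],"twist":-38},{"linear":[45,270,0],"twist":-48},{"linear":[55,330,0],"twist":-58},{"linear":[65,390,0],"twist":-68},{"linear":[72,450,0],"twist":-78},{"linear":[72,510,0],"twist":-88},{"linear":[72,570,0],"twist":-95},{"linear":[72,620,-10],"twist":-99},{"linear":[72,650,-20],"twist":-99},{"linear":[72,669,-20],"twist":-99},{"linear":[72,669,-20],"twist":-99},{"linear":[72,669,-20],"twist":-99}]' 100
python3 - <<'E'
from h import *
c=cap("wrist","binw.png",None,1.3); np.savez("binw.npz",**c); o=bot.get_obs();print(o["joint_positions"])
P=cloud(c); z=P[...,2]
for X,Y in [(442,367),(528,369)]:
  m=(c["z_map"]>0)&(z>10.5)&(z<25)&(abs(P[...,0]-X)<15)&(abs(P[...,1]-Y)<64); q=P[m].astype(np.float32)
  print(len(q), len(q)>5 and (q.mean(0),cv2.minAreaRect(q[:,:2])))
E
```

```text
time: 8.75
tool_pos: [439.5, 364.4, 169.4]
tcp_rot: [3.14, 0.002, 0.003]
contact_force: [-0.7, -1.1, 0.2]
grip_width: 55.8
[ 5.57520877e-01  4.75591811e-01  1.47804256e+00 -4.78647837e-04
  1.18996491e+00  5.55358462e-01]Traceback (most recent call last):
  File "<stdin>", line 6, in <module>
cv2.error: OpenCV(4.12.0) /io/opencv/modules/imgproc/src/convhull.cpp:143: error: (-215:Assertion failed) total >= 0 && (depth == CV_32F || depth == CV_32S) in function 'convexHull'
```

Run:
```python
from h import *
c=dict(np.load("binw.npz")); print(bot.get_obs()["tool_pos"])
P=cloud(c); z=P[...,2]
for X,Y in [(442,367),(528,369)]:
  m=(c["z_map"]>0)&(z>11)&(z<25)&(abs(P[...,0]-X)<18)&(abs(P[...,1]-Y)<64); q=P[m]
  print(len(q))
  if len(q)>5:print(q.mean(0),q[:,2].max(),cv2.minAreaRect(np.ascontiguousarray(q[:,:2],np.float32)))
```

```text
[439.84342119 364.11027084 169.90746717]
918
[442.84740173 371.74962104  15.07452322] 18.98606647991126 ((442.9671630859375, 368.24267578125), (14.923558235168457, 119.65572357177734), 0.5210186243057251)
942
[528.75378576 373.64858158  14.86780127] 19.450674847069394 ((529.4605712890625, 370.69329833984375), (119.86572265625, 15.79680061340332), 88.47180938720703)
```

View pics/binw.png

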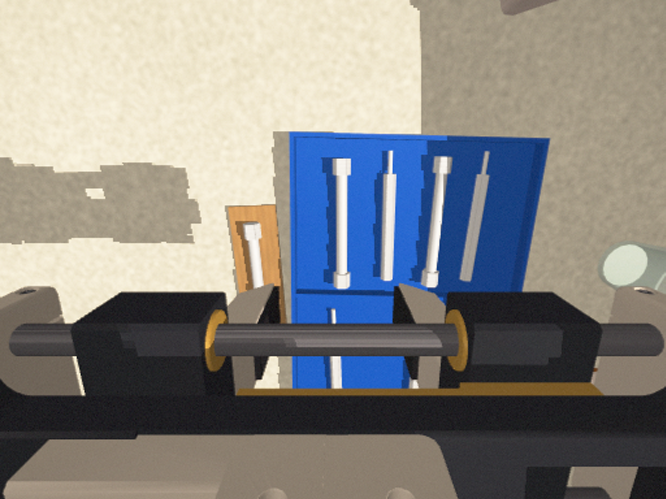

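```bash
python3 -m pendant '[{"linear":[3,3,-40],"twist":0},{"linear":[3,3,-80],"twist":0},{"linear":[3,3,-120],"twist":0},{"linear":[3,3,-145],"twist":0},{"linear":[3,3,-160],"twist":0},{"linear":[3,3,-164],"twist":0},{"linear":[3,3,-164],"twist":0}]' 181 && python3 -m pendant '[{"linear":[0,0,0],"twist":0},{"linear":[0,0,0],"twist":0},{"linear":[0,0,0],"twist":0},{"linear":[0,0,40],"twist":0},{"linear":[0,0,80],"twist":0},{"linear":[0,0,100],"twist":0},{"linear":[0,0,100],"twist":0}]' 255
```

```text
time: 9.68
tool_pos: [443.6, 368.3, 7.4]
tcp_rot: [-3.141, -0.001, 0.003]
contact_force: [0.1, -0.9, 0.7]
grip_width: 26.6
time: 10.55
tool_pos: [443.8, 369.0, 108.3]
tcp_rot: [-3.14, -0.003, 0.003]
contact_force: [0.4, -0.8, -1.3]
grip_width: 8.9
```

```bash
python3 -m pendant '[{"linear":[5,-10,30],"twist":5},{"linear":[20,-60,60],"twist":14},{"linear":[40,-115,92],"twist":24},{"linear":[60,-170,92],"twist":34},{"linear":[80,-225,92],"twist":44},{"linear":[93,-280,92],"twist":54},{"linear":[115,-329,92],"twist":64},{"linear":[115,-329,92],"twist":74},{"linear":[115,-329,92],"twist":84},{"linear":[115,-329,92],"twist":84},{"linear":[115,-329,92],"twist":84}]'
python3 - <<'E'
from h import *
c=cap("wrist","scoop1.png",None,1.3); np.savez("s1.npz",**c); o=bot.get_obs();print(o["tool_pos"],o["tcp_rot"],o["grip_width"])
P=cloud(c); z=P[...,2]
for lo,hi in [(50,62),(11,22),(1.5,5)]:
  m=(c["z_map"]>0)&(z>lo)&(z<hi)&(abs(P[...,0]-540)<110)&(abs(P[...,1]-10)<90); q=P[m]
  print(lo,len(q))
  if len(q)>5:print(q.mean(0),cv2.minAreaRect(np.ascontiguousarray(q[:,:2],np.float32)))
E
```

```text
time: 11.92
tool_pos: [557.7, 39.6, 197.9]
tcp_rot: [-3.14, -0.0, 1.466]
contact_force: [-0.5, -0.9, -0.8]
grip_width: 9.2
[557.84379025  39.64415918 198.16409623] [-3.14067534e+00 -3.84467304e-05  1.46683966e+00] 9.029252926515525
50 480
[541.24959683  70.48624848  58.10666141] ((541.7897338867188, 70.74371337890625), (12.086387634277344, 48.67568588256836), 82.97808837890625)
11 1075
[523.45264893  25.706219    17.29557812] ((522.6614990234375, 23.24713897705078), (110.51547241210938, 179.28048706054688), 83.07572174072266)
1.5 5924
[522.10409917  15.06649938   3.06919236] ((526.844970703125, 1.2975540161132812), (171.76828002929688, 201.8053436279297), 85.30300903320312)
```

View pics/scoop1.png

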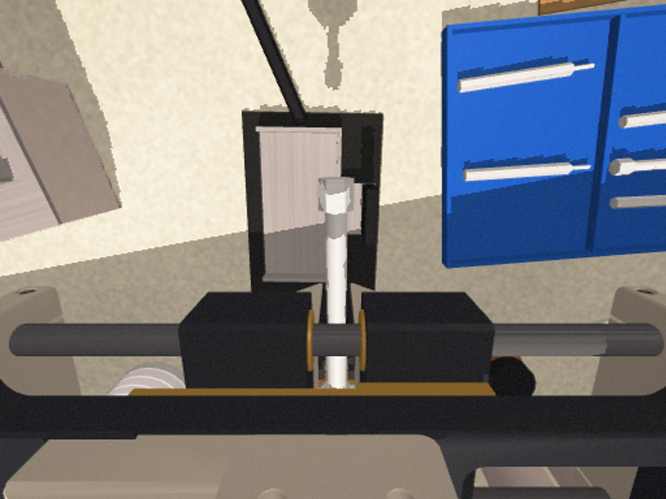

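```bash
python3 -m pendant '[{"linear":[-15,-20,-40],"twist":-1},{"linear":[-23,-27,-90],"twist":-1},{"linear":[-23,-27,-135],"twist":-1},{"linear":[-23,-27,-165],"twist":-1},{"linear":[-23,-27,-180],"twist":-1},{"linear":[-23,-27,-188],"twist":-1},{"linear":[-23,-27,-188],"twist":-1}]' && python3 -m pendant '[{"linear":[0,0,0],"twist":0},{"linear":[0,0,0],"twist":0},{"linear":[0,0,0],"twist":0},{"linear":[0,0,20],"twist":0},{"linear":[0,0,60],"twist":0},{"linear":[0,0,110],"twist":0},{"linear":[0,0,110],"twist":0}]' 215
```

```text
time: 12.85
tool_pos: [535.4, 12.5, 11.1]
tcp_rot: [3.141, -0.0, 1.451]
contact_force: [-1.1, -0.2, 0.8]
grip_width: 9.0
time: 13.72
tool_pos: [537.6, 12.1, 124.8]
tcp_rot: [3.133, -0.0, 1.452]
contact_force: [0.6, 0.6, 0.5]
grip_width: 13.9
```

```bash
python3 -m pendant '[{"linear":[0,40,0],"twist":-9},{"linear":[0,95,0],"twist":-19},{"linear":[0,150,0],"twist":-29},{"linear":[0,205,0],"twist":-39},{"linear":[-5,260,0],"twist":-49},{"linear":[-5,310,0],"twist":-59},{"linear":[-5,345,0],"twist":-69},{"linear":[-5,358,0],"twist":-79},{"linear":[-5,358,0],"twist":-85},{"linear":[-5,358,0],"twist":-85},{"linear":[-5,358,0],"twist":-85}]' 181; python3 -c "
from plant import bot
o=bot.get_obs();print(o['tool_pos'],o['tcp_rot'])"
```

```text
time: 15.1
tool_pos: [529.9, 370.0, 120.1]
tcp_rot: [3.141, 0.001, -0.03]
contact_force: [0.1, -0.4, 0.2]
grip_width: 26.8
[529.87976576 370.03373181 120.10863828] [ 3.14102786e+00  8.01670138e-04 -3.00596258e-02]
```

```bash
python3 -m pendant '[{"linear":[0,0,-40],"twist":0},{"linear":[0,0,-80],"twist":0},{"linear":[0,0,-105],"twist":0},{"linear":[0,0,-113],"twist":0},{"linear":[0,0,-113],"twist":0}]' && python3 -m pendant '[{"linear":[0,0,0],"twist":0},{"linear":[0,0,0],"twist":0},{"linear":[0,0,0],"twist":0},{"linear":[0,0,40],"twist":0},{"linear":[0,0,80],"twist":0},{"linear":[0,0,113],"twist":0},{"linear":[0,0,113],"twist":0}]' 255 && python3 -m pendant '[{"linear":[0,-40,0],"twist":9},{"linear":[0,-90,20],"twist":19},{"linear":[0,-145,40],"twist":29},{"linear":[0,-200,60],"twist":39},{"linear":[0,-255,80],"twist":49},{"linear":[0,-300,80],"twist":59},{"linear":[20,-330,80],"twist":69},{"linear":[30,-330,80],"twist":79},{"linear":[30,-330,80],"twist":85},{"linear":[30,-330,80],"twist":85},{"linear":[30,-330,80],"twist":85}]'
python3 - <<'E'
from h import *
c=cap("wrist","scoop2.png",None,1.3); np.savez("s2.npz",**c); o=bot.get_obs();print(o["tool_pos"],o["tcp_rot"],o["grip_width"])
P=cloud(c); z=P[...,2]
m=(c["z_map"]>0)&(z>50)&(z<62)&(abs(P[...,0]-540)<110)&(abs(P[...,1]-70)<50); q=P[m]
print(len(q),q.mean(0),cv2.minAreaRect(np.ascontiguousarray(q[:,:2],np.float32)))
E
```

```text
time: 15.72
tool_pos: [530.3, 370.3, 7.9]
tcp_rot: [3.142, -0.0, -0.031]
contact_force: [0.4, 0.2, -0.3]
grip_width: 26.8
time: 16.6
tool_pos: [531.6, 371.3, 124.1]
tcp_rot: [-3.138, -0.006, -0.032]
contact_force: [-0.1, 0.5, -0.1]
grip_width: 9.0
time: 17.98
tool_pos: [559.7, 40.5, 200.1]
tcp_rot: [-3.14, -0.0, 1.45]
contact_force: [-0.2, 0.0, -0.7]
grip_width: 9.4
[559.76547747  40.58242131 200.28494311] [-3.14078085e+00 -5.48619835e-05  1.45031260e+00] 8.878074015384946
485 [541.48229734  70.46962418  58.00997013] ((542.307373046875, 70.71223449707031), (12.061773300170898, 49.22450256347656), 83.3255615234375)
```

View pics/scoop2.png

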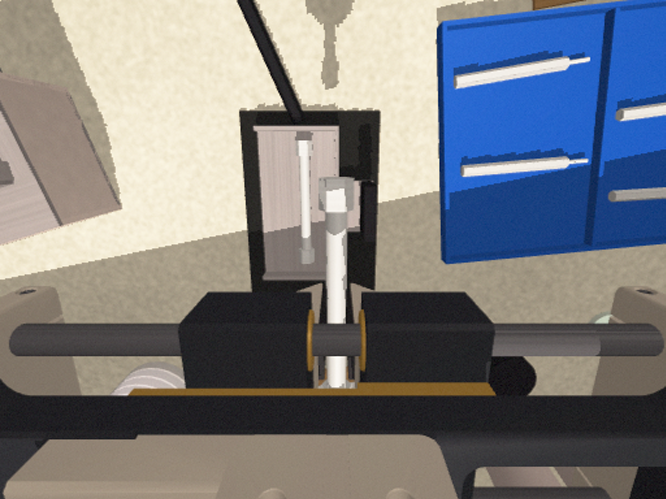

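```bash
python3 -m pendant '[{"linear":[-15,-30,-40],"twist":0},{"linear":[-28,-58,-80],"twist":0},{"linear":[-28,-58,-130],"twist":0},{"linear":[-28,-58,-165],"twist":0},{"linear":[-28,-58,-180],"twist":0},{"linear":[-28,-58,-189],"twist":0},{"linear":[-28,-58,-189],"twist":0}]' && python3 -m pendant '[{"linear":[0,0,0],"twist":0},{"linear":[0,0,0],"twist":0},{"linear":[0,0,0],"twist":0},{"linear":[0,0,20],"twist":0},{"linear":[0,0,60],"twist":0},{"linear":[20,50,150],"twist":0},{"linear":[28,60,210],"twist":0},{"linear":[28,60,210],"twist":0},{"linear":[28,60,210],"twist":0}]' 218;  python3 - <<'E'
from h import *
c=cap("wrist","scoop3.png",(150,60,350,240),3.2); np.savez("s3.npz",**c); o=bot.get_obs();print(o["tool_pos"],o["tcp_rot"],o["grip_width"])
P=cloud(c); z=P[...,2]
m=(c["z_map"]>0)&(z>50)&(z<62)&(abs(P[...,0]-540)<110)&(abs(P[...,1]-70)<50); q=P[m]
print(len(q),q.mean(0),cv2.minAreaRect(np.ascontiguousarray(q[:,:2],np.float32)))
E
```

```text
time: 18.9
tool_pos: [532.6, -17.5, 12.2]
tcp_rot: [3.141, -0.0, 1.452]
contact_force: [-0.0, -0.7, 0.2]
grip_width: 8.6
time: 20.02
tool_pos: [561.8, 43.2, 225.3]
tcp_rot: [3.134, -0.001, 1.453]
contact_force: [-0.5, 0.1, 0.0]
grip_width: 13.4
[560.47359427  42.7071111  222.88867464] [ 3.13887597e+00 -1.44996774e-04  1.45250771e+00] 13.138831868626653
417 [541.10670333  70.53541413  57.95867812] ((541.9456787109375, 70.78791046142578), (12.04740047454834, 48.84343338012695), 83.38753509521484)
```

View pics/scoop3.png

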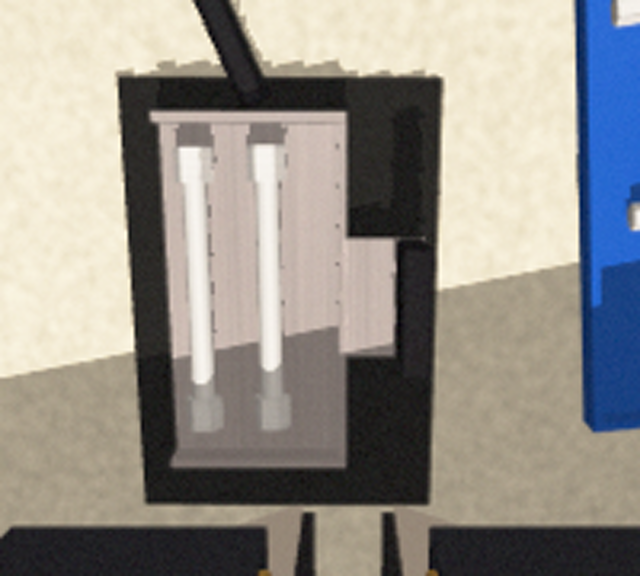

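```bash
python3 -m pendant '[{"linear":[-18,28,0],"twist":-10},{"linear":[-18,28,0],"twist":-20},{"linear":[-18,28,0],"twist":-30},{"linear":[-18,28,0],"twist":-40},{"linear":[-18,28,0],"twist":-50},{"linear":[-18,28,0],"twist":-60},{"linear":[-18,28,-30],"twist":-70},{"linear":[-18,28,-60],"twist":-80},{"linear":[-18,28,-80],"twist":-90},{"linear":[-18,28,-80],"twist":-90},{"linear":[-18,28,-80],"twist":-90}]' 0
python3 - <<'E'
from h import *
c=dict(np.load("s3.npz")); g=lambda x,y:w(c,150+x/3.2,60+y/3.2,3)
p=np.array([g(118,77),g(442,77),g(429,503),g(146,503)]); print(p,p.mean(0))
o=bot.get_obs();print(o["tool_pos"],o["tcp_rot"],o["joint_positions"])
E
```

```text
time: 21.45
tool_pos: [542.1, 70.1, 141.8]
tcp_rot: [3.141, 0.0, -0.116]
contact_force: [0.1, -0.2, 0.6]
grip_width: 91.9
[[439.9 -38.7   3. ]
 [455.5  93.9   3. ]
 [642.2  71.6   3. ]
 [626.6 -61.3   3. ]] [541.05   16.375   3.   ]
[542.06716423  70.13696547 141.81006077] [ 3.14148942e+00  1.87257285e-04 -1.16066503e-01] [-1.15140326e-02  4.62248034e-01  1.58711431e+00 -9.36431199e-05
  1.09242732e+00  1.04595575e-01]
```

```bash
python3 -m pendant '[{"linear":[0,0,-40],"twist":0},{"linear":[0,0,-80],"twist":0},{"linear":[0,0,-105],"twist":0},{"linear":[0,0,-115],"twist":0},{"linear":[0,0,-115],"twist":0}]' && python3 -m pendant '[{"linear":[0,0,0],"twist":0},{"linear":[0,0,0],"twist":0},{"linear":[0,0,0],"twist":0},{"linear":[0,0,0],"twist":0},{"linear":[0,0,5],"twist":0},{"linear":[0,0,10],"twist":0},{"linear":[0,0,15],"twist":0},{"linear":[0,0,15],"twist":0},{"linear":[0,0,15],"twist":0}]' 255;  python3 - <<'E'
from h import *
o=bot.get_obs();print(o["tool_pos"],o["tcp_rot"],o["contact_force"],o["moment"])
c=cap("top"); P=cloud(c);z=P[...,2]
# scoop floor plane fit in scoop frame
a=np.radians(-6.8); X=np.array([np.cos(a),np.sin(a)]);Y=np.array([-np.sin(a),np.cos(a)])
d=P[...,:2]-np.array([535,8]); sx=d@X; sy=d@Y
m=(c["z_map"]>0)&(abs(sx)<66)&(sy<28)&(sy>-40)&(z<40)
for lo,hi in [(-40,-30),(-20,-10),(-8,0),(10,18),(20,28)]:
  k=m&(sy>lo)&(sy<hi); print(lo,hi,k.sum(),k.sum() and np.percentile(z[k],[20,50,80]))
cap("scene","lift1.png",(170,130,350,260),3.5)
E
```

```text
time: 22.08
tool_pos: [542.4, 70.3, 27.1]
tcp_rot: [-3.142, -0.001, -0.118]
contact_force: [0.2, 0.9, 0.7]
grip_width: 91.7
time: 23.2
tool_pos: [541.9, 70.4, 41.7]
tcp_rot: [3.142, 0.0, -0.119]
contact_force: [0.7, -0.4, -2.9]
grip_width: 49.9
[541.94626228  70.41491046  41.67240312] [ 3.14157487e+00  1.07499723e-04 -1.19150190e-01] [ 0.71081794 -0.43517284 -2.94908311] [ 0.08878093 -0.08269786 -0.01457172]
-40 -30 194 [17.34717636 19.79004358 24.1595322 ]
-20 -10 188 [17.84206099 19.58830643 21.87496934]
-8 0 157 [17.71323944 20.21224053 24.11171642]
10 18 18 [18.52451824 19.80838563 21.37032799]
20 28 0 0
```

View pics/lift1.png

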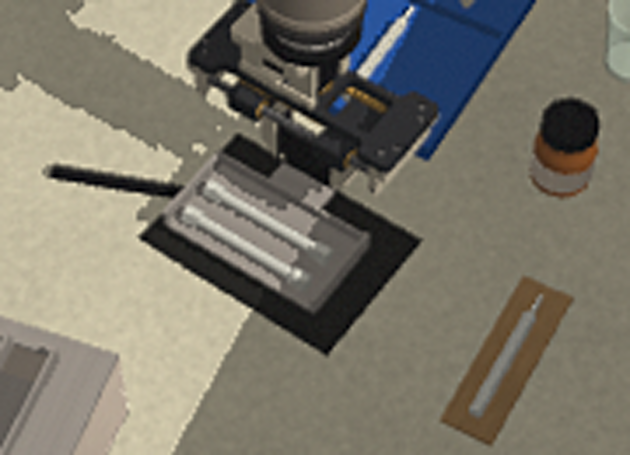

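```bash
python3 -m pendant '[{"linear":[0,0,10],"twist":0},{"linear":[0,0,30],"twist":0},{"linear":[0,0,50],"twist":0},{"linear":[0,0,70],"twist":0},{"linear":[2,-8,85],"twist":-2},{"linear":[6,-22,95],"twist":-5},{"linear":[12,-44,100],"twist":-10},{"linear":[18,-70,100],"twist":-16},{"linear":[24,-98,100],"twist":-22},{"linear":[30,-128,100],"twist":-29},{"linear":[36,-158,100],"twist":-36},{"linear":[42,-188,100],"twist":-43},{"linear":[48,-218,100],"twist":-50},{"linear":[54,-248,100],"twist":-57},{"linear":[60,-276,100],"twist":-63},{"linear":[64,-300,100],"twist":-68},{"linear":[68,-318,100],"twist":-71},{"linear":[70,-329,100],"twist":-73},{"linear":[70,-334,100],"twist":-74},{"linear":[70,-334,100],"twist":-74}]'
cat > tilt.py <<'E'
from h import *
def tilt(save=None,crop=None,cam="top"):
    o=bot.get_obs(); t=o["tool_pos"]; print(np.round(t,1),np.round(o["tcp_rot"],3),"F",np.round(o["contact_force"],1),o["grip_width"].round(1))
    a=np.radians(9.2); X=np.array([np.cos(a),np.sin(a)]);Y=np.array([-np.sin(a),np.cos(a)])
    B=np.array([473.7,-286.3]); print("pivot box xy",((t[:2]-B)@X).round(1),((t[:2]-B)@Y).round(1),"z",round(t[2]+19,1))
    for n in ("top","scene"):
        c=cap(n,save if n==cam else None,crop,3.2); P=cloud(c); d=P[...,:2]-B; bx=d@X; by=d@Y; z=P[...,2]
        m=(c["z_map"]>0)&(abs(by)<66)&(z>102)&(z<260)
        for lo in range(-40,131,15):
            k=m&(bx>lo)&(bx<lo+8)
            if k.sum()>8: print(n,lo+4,k.sum(),np.percentile(z[k],[15,50,85]).round(1))
E
python3 -c "
from tilt import *; tilt()"
```

```text
time: 25.8
tool_pos: [612.0, -263.4, 141.7]
tcp_rot: [3.141, 0.0, -1.41]
contact_force: [-0.0, 0.4, -2.9]
grip_width: 49.7Traceback (most recent call last):
  File "<string>", line 2, in <module>
    from tilt import *; tilt()
                        ~~~~^^
  File "tilt.py", line 3, in tilt
    o=bot.get_obs(); t=o["tool_pos"]; print(np.round(t,1),np.round(o["tcp_rot"],3),"F",np.round(o["contact_force"],1),o["grip_width"].round(1))
                                                                                                                      ^^^^^^^^^^^^^^^^^^^^^
AttributeError: 'float' object has no attribute 'round'
```

```bash
sed -i 's/o\["grip_width"\].round(1)/o["grip_width"]/' tilt.py; python3 -m pendant '[{"linear":[0,0,-12],"twist":0},{"linear":[0,0,-22],"twist":0},{"linear":[0,0,-27],"twist":0},{"linear":[0,0,-27],"twist":0},{"linear":[0,0,-27],"twist":0}]';  python3 -c "
from tilt import *; tilt('atbox.png',(250,170,450,330),'scene')"
```

```text
time: 26.42
tool_pos: [612.2, -263.7, 115.0]
tcp_rot: [-3.141, -0.0, -1.411]
contact_force: [0.3, 0.3, -3.7]
grip_width: 49.9
[ 612.2 -263.7  115. ] [-3.141 -0.    -1.411] F [ 0.3  0.3 -3.7] 49.872301333820566
pivot box xy 140.4 0.2 z 134.0
top 99 14 [189.2 196.4 203.2]
top 114 107 [197.2 205.9 224.9]
scene 24 13 [102.4 103.1 104. ]
scene 54 124 [103.  104.5 106.7]
scene 114 44 [105.2 224.1 226.4]
scene 129 80 [204.  207.4 225.2]
```

```bash
python3 -m pendant '[{"linear":[-10,-1.6,0],"twist":0},{"linear":[-14,-2.3,0],"twist":0},{"linear":[-16,-2.6,0],"twist":0},{"linear":[-18,-2.9,2],"twist":0},{"linear":[-20,-3.2,6],"twist":0},{"linear":[-22,-3.5,10],"twist":0},{"linear":[-24,-3.9,14],"twist":0},{"linear":[-24,-3.9,14],"twist":0}]';  python3 -c "
from tilt import *; tilt('push1.png',(250,170,450,330),'scene')"
```

```text
time: 27.52
tool_pos: [589.7, -268.3, 130.0]
tcp_rot: [-3.137, -0.003, -1.411]
contact_force: [6.2, -0.5, -1.5]
grip_width: 49.9
[ 589.7 -268.3  130. ] [-3.137e+00 -3.000e-03 -1.411e+00] F [ 6.2 -0.5 -1.5] 49.85204055826723
pivot box xy 117.4 -0.7 z 149.0
top 69 18 [105.7 111.2 114.7]
top 84 118 [103.7 214.9 221.4]
top 114 10 [237.6 240.5 241.8]
top 129 29 [237.2 239.9 242.9]
scene 24 12 [102.3 103.3 104.8]
scene 39 91 [103.9 106.1 108.9]
scene 69 22 [105.  108.6 112.2]
scene 84 39 [103.3 218.1 222.1]
scene 99 147 [216.4 232.1 240.1]
scene 114 83 [219.  222.5 240.5]
scene 129 107 [119.8 220.5 240.5]
```

View pics/push1.png

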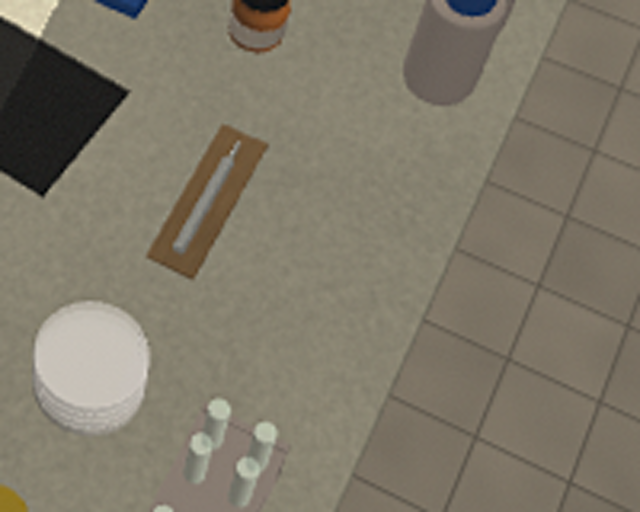

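```bash
python3 -m pendant '[{"linear":[-2,-0.3,3],"twist":0},{"linear":[-4,-0.6,6],"twist":0},{"linear":[-6,-1,9],"twist":0},{"linear":[-8,-1.3,11.5],"twist":0},{"linear":[-10,-1.6,14],"twist":0},{"linear":[-12,-1.9,16.5],"twist":0},{"linear":[-14,-2.3,19],"twist":0},{"linear":[-16,-2.6,21],"twist":0},{"linear":[-18,-2.9,23],"twist":0},{"linear":[-20,-3.2,25],"twist":0},{"linear":[-20,-3.2,25],"twist":0}]';  python3 -c "
from tilt import *; tilt('push2.png',(95,170,295,330),'scene')"
```

```text
time: 29.0
tool_pos: [570.0, -271.4, 155.4]
tcp_rot: [-3.136, -0.003, -1.411]
contact_force: [6.0, -1.1, 0.9]
grip_width: 49.8
[ 570.  -271.4  155.4] [-3.136e+00 -3.000e-03 -1.411e+00] F [ 6.  -1.1  0.9] 49.78184895538232
pivot box xy 97.5 -0.7 z 174.4
top 39 14 [103.6 107.1 111.9]
top 54 53 [105.6 120.1 124.3]
top 69 137 [113.7 119.2 244.6]
top 129 33 [242.7 246.  248.3]
scene 39 36 [103.1 108.4 113.4]
scene 54 26 [106.8 119.7 122.5]
scene 69 28 [112.1 114.3 117.1]
scene 84 68 [241.9 245.3 248.9]
scene 99 75 [145.1 245.6 248.7]
scene 114 85 [153.2 159.8 167. ]
scene 129 175 [236.1 242.3 247.1]
```

View pics/push2.png

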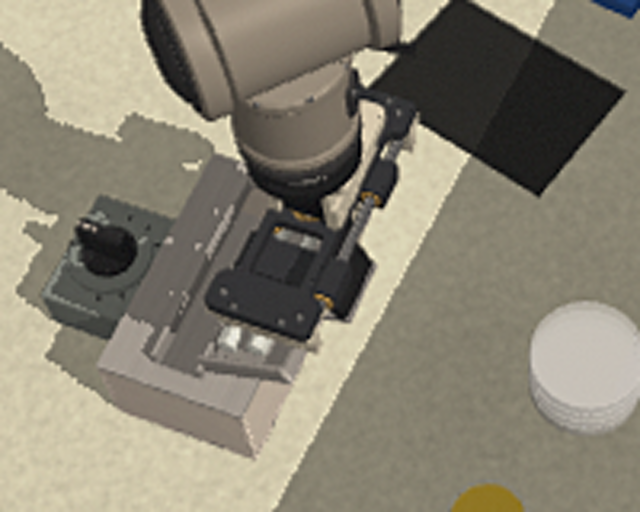

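```bash
python3 -m pendant '[{"linear":[2,0.3,3],"twist":0},{"linear":[2,0.3,9],"twist":0},{"linear":[2,0.3,15],"twist":0},{"linear":[-3,-0.5,17],"twist":0},{"linear":[-10,-1.6,17],"twist":0},{"linear":[-18,-2.9,17],"twist":0},{"linear":[-25,-4,17],"twist":0},{"linear":[-29,-4.7,15],"twist":0},{"linear":[-29,-4.7,10],"twist":0},{"linear":[-29,-4.7,5],"twist":0},{"linear":[-29,-4.7,3],"twist":0},{"linear":[-29,-4.7,3],"twist":0}]';  python3 -c "
from tilt import *; tilt('push3.png',(95,170,295,330),'top')"
```

```text
time: 30.6
tool_pos: [539.1, -275.3, 156.4]
tcp_rot: [3.141, 0.0, -1.41]
contact_force: [-0.6, -0.0, -3.2]
grip_width: 49.4
[ 539.1 -275.3  156.4] [ 3.141  0.    -1.41 ] F [-0.6 -0.  -3.2] 49.40516884982831
pivot box xy 66.3 0.4 z 175.4
top 9 33 [107.2 114.2 118.3]
top 24 62 [107.1 109.7 112.2]
top 39 83 [113.7 116.4 239.1]
top 99 32 [243.2 246.5 248.2]
scene -6 30 [105.4 108.2 111.2]
scene 9 45 [105.4 113.8 117.6]
scene 24 33 [107.8 110.  111.5]
scene 39 23 [114.2 115.9 119. ]
scene 54 55 [243.9 246.8 249.9]
scene 69 71 [188.1 246.1 249.5]
scene 84 107 [153.  159.3 165.9]
scene 99 194 [235.5 242.7 247.7]
```

```bash
python3 -m pendant '[{"linear":[0,0,-6],"twist":0},{"linear":[-6,-1,-6],"twist":0},{"linear":[-9,-1.4,-3],"twist":0},{"linear":[-12,-1.9,-1],"twist":0},{"linear":[-14,-2.2,0.5],"twist":0},{"linear":[-16,-2.6,2],"twist":0},{"linear":[-18,-2.9,3.5],"twist":0},{"linear":[-20,-3.2,5],"twist":0},{"linear":[-22,-3.5,6.5],"twist":0},{"linear":[-24,-3.8,8],"twist":0},{"linear":[-26,-4.2,9],"twist":0},{"linear":[-28,-4.5,10.5],"twist":0},{"linear":[-30,-4.8,11.5],"twist":0},{"linear":[-32,-5.1,12.5],"twist":0},{"linear":[-34,-5.4,13.5],"twist":0},{"linear":[-36,-5.8,14.5],"twist":0},{"linear":[-36,-5.8,14.5],"twist":0}]';  python3 -c "
from tilt import *; tilt('push4.png',(95,170,295,330),'scene')"
```

```text
time: 32.83
tool_pos: [505.5, -281.5, 173.5]
tcp_rot: [-3.135, -0.004, -1.411]
contact_force: [6.5, 2.7, 6.7]
grip_width: 49.8
[ 505.5 -281.5  173.5] [-3.135 -0.004 -1.411] F [6.5 2.7 6.7] 49.816944567905885
pivot box xy 32.2 -0.3 z 192.5
top -21 11 [103.2 103.5 105.3]
top -6 74 [105.9 109.1 117.1]
scene -6 26 [106.1 109.2 115.8]
scene 9 44 [109.  112.6 119.1]
scene 24 52 [120.4 123.8 126. ]
scene 39 98 [150.4 153.2 199.1]
scene 54 148 [181.5 187.8 256.4]
scene 69 104 [172.9 248.5 256.7]
```

View pics/push4.png

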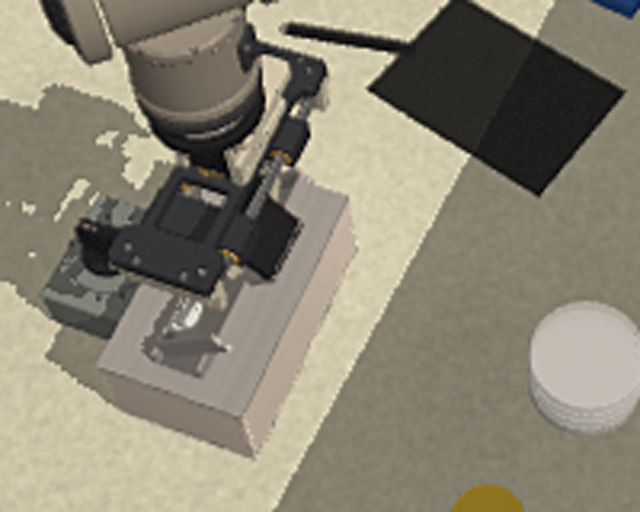

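```bash
python3 -m pendant '[{"linear":[4,0.6,1],"twist":0},{"linear":[8,1.3,2.5],"twist":0},{"linear":[12,1.9,4],"twist":0},{"linear":[16,2.6,6],"twist":0},{"linear":[20,3.2,8],"twist":0},{"linear":[20,3.2,8],"twist":0},{"linear":[20,3.2,8],"twist":0},{"linear":[20,3.2,8],"twist":0}]';  python3 -c "
from tilt import *; tilt('push5.png',(95,170,295,330),'scene')"
```

```text
time: 33.92
tool_pos: [522.9, -278.0, 179.2]
tcp_rot: [3.141, 0.0, -1.411]
contact_force: [0.5, 0.5, -2.1]
grip_width: 49.5
[ 522.9 -278.   179.2] [ 3.141  0.    -1.411] F [ 0.5  0.5 -2.1] 49.4961249823825
pivot box xy 49.9 0.3 z 198.2
top 9 54 [102.8 104.8 107. ]
top 24 41 [112.7 114.1 116.4]
scene 9 11 [102.5 103.1 104.4]
scene 24 25 [113.5 115.6 118.7]
scene 39 35 [126.3 129.2 130.4]
scene 54 59 [156.1 158.8 212. ]
scene 69 126 [151.7 192.6 197.5]
scene 84 118 [176.9 182.  256.6]
```

View pics/push5.png

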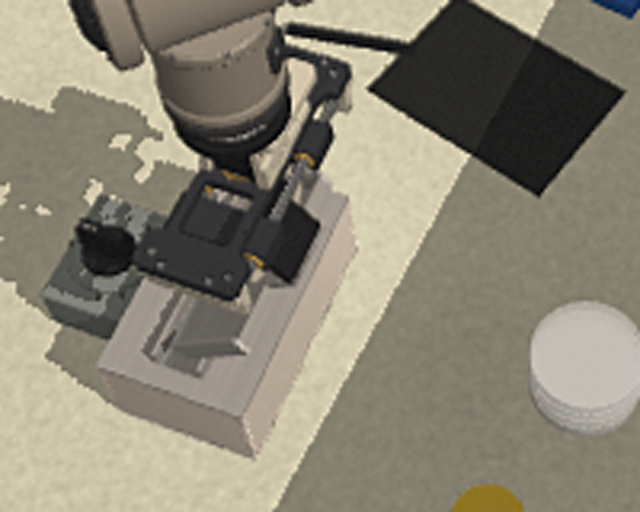

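```bash
python3 -m pendant '[{"linear":[0,0,15],"twist":0},{"linear":[0,0,40],"twist":0},{"linear":[0,10,60],"twist":4},{"linear":[3,30,60],"twist":10},{"linear":[5,55,60],"twist":17},{"linear":[7,85,60],"twist":24},{"linear":[9,115,60],"twist":31},{"linear":[11,145,60],"twist":38},{"linear":[13,175,60],"twist":45},{"linear":[14,205,50],"twist":52},{"linear":[14,235,30],"twist":59},{"linear":[14,260,10],"twist":66},{"linear":[14,278,-20],"twist":71},{"linear":[14,287,-45],"twist":74},{"linear":[14,287,-60],"twist":74},{"linear":[14,287,-60],"twist":74},{"linear":[14,287,-60],"twist":74}]';  python3 - <<'E'
from h import *
o=bot.get_obs();print(o["tool_pos"],o["tcp_rot"],o["contact_force"])
c=cap("top"); np.savez("t5.npz",**c); P=cloud(c)
# slot interior
a=np.radians(9.2); X=np.array([np.cos(a),np.sin(a)]);Y=np.array([-np.sin(a),np.cos(a)]); d=P[...,:2]-np.array([473.7,-286.3]); bx=d@X;by=d@Y;z=P[...,2]
m=(c["z_map"]>0)&(abs(bx)<58)&(abs(by)<95); k=m&(z<78); print("inside z",k.sum(),np.percentile(z[k],[5,25,50,75,95]).round(1)); print("above top",((z>89)&m).sum(),np.percentile(z[(z>89)&m],[50,95]))
f=cv2.resize(c["frame"][185:295,310:430],None,fx=5,fy=5,interpolation=cv2.INTER_CUBIC); cv2.imwrite("pics/box2.png",cv2.convertScaleAbs(f,alpha=2.2))
E
```

```text
time: 36.15
tool_pos: [537.9, 8.4, 120.4]
tcp_rot: [3.142, -0.002, -0.12]
contact_force: [-0.5, 0.3, -1.9]
grip_width: 49.7
[537.92496404   8.3955687  120.41848944] [ 3.14152984e+00 -2.18807632e-03 -1.20371566e-01] [-0.51455906  0.33588885 -1.91847211]
inside z 896 [ 2.9  5.6  7.7 13.4 22.3]
above top 499 [ 90.85183242 102.82124444]
```

View pics/box2.png

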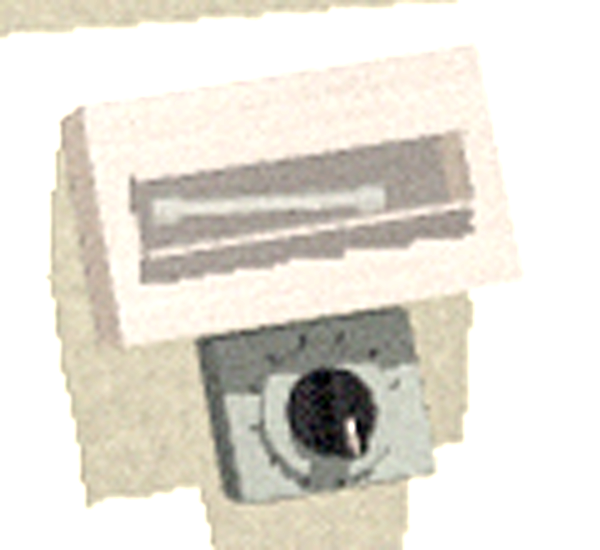

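```bash
python3 -m pendant '[{"linear":[0,0,-15],"twist":0},{"linear":[0,0,-28],"twist":0},{"linear":[0.2,2,-32],"twist":0},{"linear":[1,8,-36],"twist":0},{"linear":[2,16,-41],"twist":0},{"linear":[3,24,-47],"twist":0},{"linear":[3.7,31,-53.5],"twist":0},{"linear":[4.5,38,-60.5],"twist":0},{"linear":[5.2,44,-68.5],"twist":0},{"linear":[5.8,49,-76.5],"twist":0},{"linear":[6.4,54,-85],"twist":0},{"linear":[6.8,57,-90],"twist":0},{"linear":[6.8,57,-92],"twist":0},{"linear":[6.8,57,-92],"twist":0}]'
```

```text
time: 37.95
tool_pos: [543.7, 66.5, 28.0]
tcp_rot: [-3.141, 0.0, -0.119]
contact_force: [-2.4, 3.8, 11.7]
grip_width: 49.8
```

```bash
python3 -m pendant '[{"linear":[0,0,0],"twist":0},{"linear":[0,0,0],"twist":0},{"linear":[0,0,0],"twist":0},{"linear":[0,0,0],"twist":0},{"linear":[0,0,40],"twist":0},{"linear":[0,0,90],"twist":0},{"linear":[0,0,140],"twist":0},{"linear":[-40,-10,180],"twist":0},{"linear":[-90,-30,200],"twist":0},{"linear":[-120,-60,200],"twist":0},{"linear":[-120,-120,200],"twist":0},{"linear":[-120,-180,200],"twist":0},{"linear":[-120,-180,200],"twist":0}]' 0
python3 - <<'E'
from h import *
c=cap("top","final.png",None,1.5); np.savez("fin.npz",**c); P=cloud(c); z=P[...,2]; V=c["z_map"]>0
def r(m):
  q=P[m&V]; print(len(q), len(q)>4 and (q.mean(0).round(1),cv2.minAreaRect(np.ascontiguousarray(q[:,:2],np.float32))))
r((z>50)&(z<64)&(abs(P[...,0]-544)<40)&(abs(P[...,1]-66)<30))
r((z>88)&(z<100)&(abs(P[...,0]-369)<30)&(abs(P[...,1]+304)<30))
a=np.radians(-6.8); X=np.array([np.cos(a),np.sin(a)]);Y=np.array([-np.sin(a),np.cos(a)]); d=P[...,:2]-np.array([536.5,5]); sx=d@X;sy=d@Y
for lo in (-40,-25,-10,5,20): k=V&(abs(sx)<65)&(sy>lo)&(sy<lo+8)&(z<40); print(lo,np.percentile(z[k],[10,50,90]).round(1))
E
```

```text
time: 39.58
tool_pos: [423.6, -117.5, 227.2]
tcp_rot: [3.141, -0.0, -0.125]
contact_force: [-0.3, 0.8, -0.2]
grip_width: 91.9
94 (array([540.2,  70.7,  59.6]), ((539.7078247070312, 70.97833251953125), (12.347075462341309, 49.6821403503418), 83.01402282714844))
107 (array([ 367.1, -302. ,   94.8]), ((366.9793701171875, -302.4787292480469), (41.48198318481445, 14.254016876220703), 9.023905754089355))
-40 [ 3.   6.8 10.6]
-25 [ 3.8  7.3 10.8]
-10 [3.9 6.8 9.8]
5 [ 5.   7.6 10.7]
20 [ 4.3  7.4 10.9]
```

View pics/final.png

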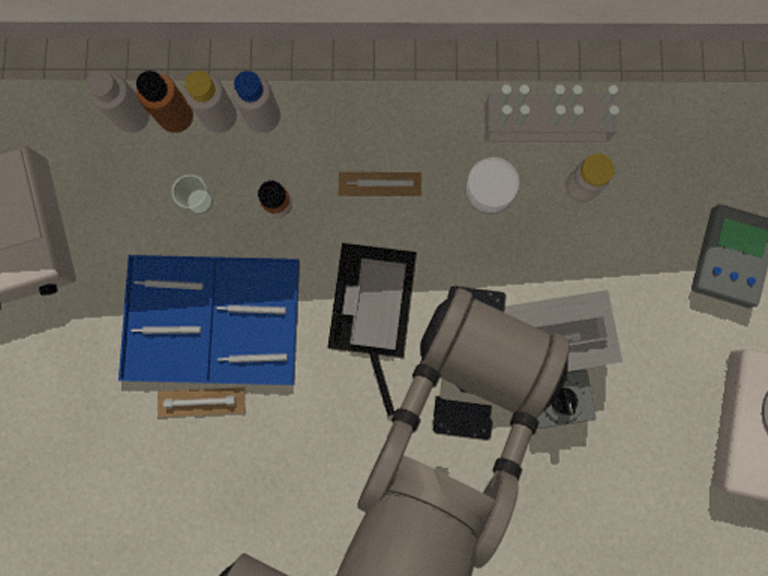

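```bash
python3 -m pendant '[{"linear":[-10,-30,20],"twist":-10},{"linear":[-20,-70,40],"twist":-20},{"linear":[-30,-110,40],"twist":-30},{"linear":[-50,-150,40],"twist":-40},{"linear":[-65,-186,40],"twist":-50},{"linear":[-65,-186,40],"twist":-60},{"linear":[-65,-186,40],"twist":-70},{"linear":[-65,-186,40],"twist":-75},{"linear":[-65,-186,40],"twist":-75}]'
python3 - <<'E'
from h import *
a=cap("wrist"); f=cv2.resize(a["frame"][0:160,140:400],None,fx=3,fy=3,interpolation=cv2.INTER_CUBIC)[:280]
t=cap("top")["frame"]; t=cv2.resize(t[185:245,310:430],(780,300),interpolation=cv2.INTER_CUBIC)
cv2.imwrite("pics/slot.png",cv2.convertScaleAbs(np.vstack([f,t]),alpha=1.8))
E
```

```text
time: 40.75
tool_pos: [359.5, -298.6, 267.1]
tcp_rot: [3.142, 0.001, -1.425]
contact_force: [0.0, -0.2, 0.5]
grip_width: 91.8
```

Run:
```python
from h import *
a=np.radians(9.2); X=np.array([np.cos(a),np.sin(a)]);Y=np.array([-np.sin(a),np.cos(a)]); 
for n,c in (("wrist",cap("wrist")),("top",dict(np.load("t5.npz")))):
  P=cloud(c); d=P[...,:2]-np.array([473.7,-286.3]); bx=d@X;by=d@Y;z=P[...,2]
  m=(c["z_map"]>0)&(abs(bx)<56)&(abs(by)<96)&(z<75)
  print(n,m.sum()," rows bx, cols by(-90..90 step 12): median z")
  for b in range(-56,56,7):
    print(b,[ (int(np.median(z[k])) if (k:=m&(bx>=b)&(bx<b+7)&(by>=y)&(by<y+12)).sum()>2 else '.') for y in range(-96,96,12)])
```

```text
wrist 4094  rows bx, cols by(-90..90 step 12): median z
-56 ['.', '.', '.', '.', '.', '.', '.', '.', '.', '.', '.', '.', '.', '.', '.', '.']
-49 ['.', '.', '.', '.', '.', '.', '.', '.', '.', '.', '.', '.', '.', '.', '.', '.']
-42 ['.', '.', '.', '.', '.', '.', '.', '.', '.', '.', '.', '.', '.', '.', '.', '.']
-35 ['.', '.', '.', '.', '.', '.', '.', '.', '.', '.', '.', '.', '.', '.', '.', '.']
-28 ['.', '.', '.', '.', '.', '.', '.', '.', '.', '.', '.', '.', '.', '.', '.', '.']
-21 ['.', '.', '.', '.', '.', '.', '.', '.', '.', '.', '.', '.', '.', '.', '.', '.']
-14 [6, 4, 4, 17, 14, 4, 4, 4, 4, 4, 4, 3, 4, 4, 4, 5]
-7 [5, 4, 4, 18, 16, 15, 15, 14, 6, 5, 4, 4, 5, 4, 4, 4]
0 [4, 4, 4, 9, 5, 4, 12, 15, 15, 15, 16, 15, 18, 4, 4, 5]
7 [5, 4, 4, 4, 4, 4, 4, 4, 4, 4, 4, 9, 17, 4, 4, 5]
14 [5, 4, 4, 4, 4, 4, 4, 4, 4, 4, 4, 4, 4, 4, 4, 5]
21 [5, 4, 4, 4, 4, 4, 4, 4, 4, 4, 4, 4, 4, 4, 4, 5]
28 [4, 4, 4, 4, 4, 4, 4, 4, 4, 4, 4, 4, 4, 4, 4, 4]
35 ['.', '.', '.', '.', '.', '.', '.', '.', '.', '.', '.', '.', '.', '.', '.', '.']
42 ['.', '.', '.', '.', '.', '.', '.', '.', '.', '.', '.', '.', '.', '.'
[... 661 characters left out ...]
10, 7, 6, 6, 7, 6, 5, 7, 6, 5, '.', '.']
-7 [9, 6, 4, 19, 19, 19, 16, 16, 16, 12, 5, 8, 7, 7, '.', '.']
0 [10, 6, 5, 11, 6, 8, 12, 14, 15, 19, 16, 18, 20, 6, '.', '.']
7 [9, 6, 6, 6, 5, 8, 6, 5, 6, 5, 6, 9, 19, 7, '.', '.']
14 [10, 6, 5, 6, 6, 6, 7, 6, 7, 6, 6, 5, 6, 6, '.', '.']
21 ['.', '.', '.', '.', '.', '.', '.', '.', '.', '.', '.', '.', '.', '.', '.', '.']
28 ['.', '.', '.', '.', '.', '.', '.', '.', '.', '.', '.', '.', '.', '.', '.', '.']
35 ['.', '.', '.', '.', '.', '.', '.', '.', '.', '.', '.', '.', '.', '.', '.', '.']
42 ['.', '.', '.', '.', '.', '.', '.', '.', '.', '.', '.', '.', '.', '.', '.', '.']
49 ['.', '.', '.', '.', '.', '.', '.', '.', '.', '.', '.', '.', '.', '.', '.', '.']
```

```bash
python3 -m pendant '[{"linear":[40,5,10],"twist":10},{"linear":[90,10,10],"twist":20},{"linear":[140,15,10],"twist":30},{"linear":[190,25,10],"twist":40},{"linear":[228,30,10],"twist":50},{"linear":[228,30,10],"twist":60},{"linear":[228,30,10],"twist":70},{"linear":[228,30,10],"twist":80},{"linear":[228,30,10],"twist":90},{"linear":[228,30,10],"twist":100},{"linear":[228,30,10],"twist":110},{"linear":[228,30,10],"twist":120},{"linear":[228,30,10],"twist":130},{"linear":[228,30,10],"twist":140},{"linear":[228,30,10],"twist":150},{"linear":[228,30,10],"twist":160},{"linear":[228,30,10],"twist":170},{"linear":[228,30,10],"twist":180},{"linear":[228,30,10],"twist":180}]'
python3 - <<'E'
from h import *
a=np.radians(9.2); X=np.array([np.cos(a),np.sin(a)]);Y=np.array([-np.sin(a),np.cos(a)]); 
c=cap("wrist"); P=cloud(c); d=P[...,:2]-np.array([473.7,-286.3]); bx=d@X;by=d@Y;z=P[...,2]
m=(c["z_map"]>0)&(abs(bx)<60)&(abs(by)<100)&(z<75)
for b in range(-56,42,7):
    print(b,[ (int(np.median(z[k])) if (k:=m&(bx>=b)&(bx<b+7)&(by>=y)&(by<y+12)).sum()>2 else '.') for y in range(-96,96,12)])
m=(c["z_map"]>0)&(abs(bx)<60)&(abs(by)<100)&(z>95); print("above rim",m.sum(),z[m].max() if m.any() else 0)
# depth change wrist of whole table from first to last top image
A=dict(np.load("top1.npz")); B=dict(np.load("fin.npz")); dz=A["z_map"]-B["z_map"]; ok=(A["z_map"]>0)&(B["z_map"]>0)&(abs(dz)>7)
n,l,s,ce=cv2.connectedComponentsWithStats(cv2.morphologyEx(ok.astype(np.uint8),cv2.MORPH_OPEN,np.ones((2,2))))
for i in range(1,n):
  if s[i,4]>12: print(s[i],np.median(dz[l==i]))
E
```

```text
time: 43.28
tool_pos: [587.0, -269.6, 277.1]
tcp_rot: [-3.141, -0.0, 1.713]
contact_force: [-0.3, 0.6, -0.8]
grip_width: 91.7
-56 ['.', '.', '.', '.', '.', '.', '.', '.', '.', '.', '.', '.', '.', '.', '.', '.']
-49 ['.', '.', '.', '.', '.', '.', '.', '.', '.', '.', '.', '.', '.', '.', '.', '.']
-42 ['.', '.', '.', '.', '.', '.', '.', '.', '.', '.', '.', '.', '.', '.', '.', '.']
-35 [3, '.', 3, 4, 4, 5, 4, 4, '.', 4, 4, 5, 4, 4, 3, 4]
-28 [4, 4, 4, 4, 4, 4, 4, 4, 4, 4, 4, 4, 4, 4, 4, 4]
-21 [5, 4, 4, 4, 4, 4, 4, 4, 4, 4, 4, 4, 4, 4, 4, 4]
-14 [4, 4, 4, 15, 5, 4, 4, 4, 4, 4, 4, 4, 4, 4, 4, 5]
-7 [5, 4, 4, 17, 16, 15, 16, 15, 14, 5, 4, 4, 4, 4, 4, 4]
0 [4, 4, 4, 5, 5, 5, 9, 14, 14, 16, 16, 16, 18, 4, 4, 5]
7 [5, 4, 4, 4, 4, 4, 4, 4, 4, 4, 4, 13, 17, 4, 4, 5]
14 ['.', '.', '.', '.', '.', '.', '.', '.', '.', '.', '.', '.', '.', '.', '.', '.']
21 ['.', '.', '.', '.', '.', '.', '.', '.', '.', '.', '.', '.', '.', '.', '.', '.']
28 ['.', '.', '.', '.', '.', '.', '.', '.', '.', '.', '.', '.', '.', '.', '.', '.']
35 ['.', '.', '.', '.', '.', '.', '.', '.', '.', '.', '.', '.', '.', '.', '.', '.']
above rim 877 100.77851292882795
[209   0   7   3  16] -0.6033325
[330   0   5   4  14] 1.2069702
[499   0   6   3  14] 2.9176636
[291  10   8   7  25] 0.023071289
[221  29   4   5  14] 0.5352783
[85 30  7  4 14] 2.4812012
[74 37  5  6 16] 1.901001
[124  38   5   4  14] -0.50720215
[  204   192   216   192 18685] 496.8999
[ 91 201   5   6  26] -11.720642
[ 97 203   6   3  16] -11.694824
[104 202   7   4  18] -8.884216
[119 202  18   6  72] -11.345154
[ 89 235  48   6 184] -10.707153
[377 272   5   6  20] 17.242004
[148 370  43  14 313] 231.7669
[466 370  46  14 286] -297.23163
[494 378  18   6  60] -319.8855
```

```bash
cat > look.py <<'E'
from h import *
a=np.radians(9.2); X=np.array([np.cos(a),np.sin(a)]);Y=np.array([-np.sin(a),np.cos(a)])
c=cap("wrist"); P=cloud(c); d=P[...,:2]-np.array([473.7,-286.3]); bx=d@X;by=d@Y;z=P[...,2]
R=cv2.Rodrigues(np.array(c["rvec"],float))[0]; o=-R.T@np.array(c["tvec"],float).ravel(); print("cam",o.round(),((o[:2]-[473.7,-286.3])@X).round())
m=(c["z_map"]>0)&(abs(bx)<60)&(abs(by)<100)&(z<75)
for b in range(-63,63,7):
    r=[ (int(np.median(z[k])) if (k:=m&(bx>=b)&(bx<b+7)&(by>=y)&(by<y+12)).sum()>2 else '.') for y in range(-96,96,12)]
    if any(v!='.' for v in r): print(b,r)
E
python3 -m pendant '[{"linear":[10,2,-15],"twist":0},{"linear":[30,5,-40],"twist":0},{"linear":[50,8,-65],"twist":0},{"linear":[60,10,-80],"twist":0},{"linear":[60,10,-80],"twist":0},{"linear":[60,10,-80],"twist":0}]'; python3 look.py
```

```text
time: 44.08
tool_pos: [646.9, -260.3, 198.2]
tcp_rot: [3.141, 0.001, 1.713]
contact_force: [-0.4, -0.5, -0.4]
grip_width: 91.8
cam [ 573. -272.  356.] 101.0
-28 [4, 4, 4, 4, 4, 4, 4, 4, 4, 4, 4, 4, 4, 4, 4, 4]
-21 [5, 4, 4, 4, 4, 4, 4, 4, 4, 4, 4, 4, 4, 4, 4, 5]
-14 [26, 4, 4, 15, 9, 4, 4, 4, 4, 4, 4, 4, 4, 5, 5, 23]
-7 [34, '.', '.', '.', '.', '.', '.', '.', '.', '.', '.', '.', '.', '.', '.', 35]
56 [47, 28, 36, '.', 36, 50, 32, 44, 62, 44, '.', 44, 31, 30, '.', 56]
```

```bash
python3 -m pendant '[{"linear":[-10,-10,0],"twist":-10},{"linear":[-20,-25,0],"twist":-20},{"linear":[-30,-40,0],"twist":-30},{"linear":[-40,-55,0],"twist":-40},{"linear":[-50,-70,0],"twist":-50},{"linear":[-68,-84,0],"twist":-60},{"linear":[-68,-84,0],"twist":-70},{"linear":[-68,-84,0],"twist":-80},{"linear":[-68,-84,0],"twist":-90},{"linear":[-68,-84,0],"twist":-90}]'; python3 look.py
```

```text
time: 45.38
tool_pos: [578.8, -344.4, 198.7]
tcp_rot: [3.14, -0.002, 0.144]
contact_force: [0.8, -0.1, 0.3]
grip_width: 92.0
cam [ 567. -273.  356.] 94.0
-49 [4, 4, 4, '.', '.', '.', '.', 15, '.', 15, 16, 15, '.', 4, 4, 4]
-42 [4, 4, 4, 17, 14, 13, 13, 12, 12, 12, 10, 12, 13, 4, 4, 5]
-35 [5, 4, 4, 4, 4, 4, 4, 4, 4, 4, 4, 4, 4, 4, 4, 6]
-28 [5, 4, 4, 4, 4, 4, 4, 4, 4, 4, 4, 4, 4, 4, 4, 6]
-21 [5, 4, 4, 4, 4, 4, 4, 4, 4, 4, 4, 4, 4, 4, 4, 6]
-14 [13, 4, 4, 17, 5, 4, 4, 4, 4, 4, 4, 4, 4, 4, 4, 16]
-7 [32, '.', '.', 18, '.', '.', '.', '.', '.', '.', '.', '.', '.', '.', '.', 34]
```

The second collared handle lies inside the box along the robot-side wall, so both are through the slot. Handing in.

```bash
python3 -c "
from plant import bot; print(bot.close_job())"
```

```text
the job is handed in; nothing more can be done
None
```

The job is done and handed in at about 45 s robot time, with no failed checks at the end. All final checks came from camera images and depth.

- **Counter knob:** I turned it back about 158° anticlockwise against its stop. The bar measured 9.0° at the end against 9.2° for the box, so it is at zero.
- **Handles in the box:** The sample card showed a collared handle, and there were two in the bin. Both went into the scoop and were carried together to the box. The arm cannot tilt the tool. So I gripped the scoop plate across its width and tipped the scoop in the grip by pressing its lip against the slot rims, then drew it back so both handles dropped through. Depth images show both lying on the box floor, one near the middle and one along the robot-side wall.
- **Scoop:** It is empty, upright and flat on the pad. By the top camera it is within about 2 mm of where it started. The pad outline suggested it had started a few mm off the pad's origin, so that small offset remains.
- **Everything else:** All four plain handles are still in the bin, and the jar and dishes have not moved.

The last picture I wanted, looking into the slot, was refused because I had reached the 16-picture limit. I used wrist-camera depth maps instead; the second handle only appeared after I moved the camera to a shallower angle.

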